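Index the length stop of a liner-cutting cradle and bring the liner up to it

TASK

Set the length stop of the liner-cutting cradle to its next longer length: pull the spring plunger's knob, move the stop one hole further away from the saw slot and let the pin snap fully home there, without forcing the pin against the index plates, which are only clamped. Then slide the white sample liner along the trough, through the saw guides, until its end gently touches the stop, and leave it lying there ready for the saw; do not push hard against the stop or disturb the tools lying around.

Things in the scene. Friction and masses are not known exactly. Their poses are not given: they have to be found in the camera images.
- cradle: liner-cutting cradle, fixed: grey 150 x 380 mm base plate, top at z = 12 mm, an aluminium V trough on its near side, an index rail on its far side. Origin under its middle; y runs along trough and rail, away from the saw slot; x from trough to rail. The tube axis in the trough is at x = -35, z = 52 mm; V plates up to z = 39 mm, y = -185 to 135 mm
- saw_slot (a point): middle of the saw slot on the tube axis, at y = -45 mm of the cradle; two pairs of upright guide plates form the slot, on both sides of the tube: 43 mm long along y, inner faces 61 mm apart, top at z = 87 mm
- start_hole (a point): mouth of the hole in which the pin starts, on the index rail (cradle x = 45, y = 45, z = 55 mm; axes as the cradle). The rail is topped by two steel index plates with holes for the pin, 0.8 mm play each side. The far plate is slotted and hand-clamped: its first hole is 31 to 48 mm beyond the start hole, not known closer: find it by feel. A pin pushed with over 30 N may shift it
- stop_slide (a joint): slide of the length stop along the rail, m: 0 = in the start hole, grows away from the saw slot (cradle +y), range -0.034 to 0.080; 3.5 N friction, stays where it is left; with the pin riding on a plate 6 to 8 N. A saddle, 62 mm across x, 40 mm along y, top at z = 70 mm, moved by its plunger knob
- plunger_lift (a joint): upward travel of plunger pin and knob, m: 0 = pin fully home in a hole, 0.008 = pin tip level with the plates' top (released there, the pin rides on the plate and drops into the next hole by itself), 0.011 = end of travel. A spring pulls it down, 8 N at 0, 13 N at the end
- knob (a point): middle of the plunger's black round pull knob: 24 mm diameter, 19 mm high (from 11 mm below to 8 mm above this point), 100 mm above the bench when the pin is home. Below it a 15 mm steel barrel rises 19 mm from the carriage's top. The point moves with knob and carriage. The knob is only lifted, not turned
- plunger: the plunger: knob and, fixed under it on the same axis, the steel pin, 8 mm diameter with a flat end, hidden in the carriage, 8 mm deep in the hole when home. Origin: on its axis, 100 mm below the middle of the knob
- stop_carriage: the carriage that carries plunger and stop. Origin: on the plunger's axis, at bench height; axes as the cradle
- stop_face (a point): centre of the stop's face that the liner's end shall touch: a steel disc, 38 mm diameter, on an arm of the carriage, in the trough, on the tube axis; the face looks towards the saw slot (-y of the cradle), 22 mm from the plunger's axis along y. Moves with the carriage; axes as the cradle
- liner: white plastic sample liner: closed tube, 50 mm diameter, 165 mm long, black plugs at its ends, 0.25 to 0.5 kg, lying loose in the V trough through the saw guides. Origin: middle of its axis; y along the axis towards the stop (the liner may roll)
- liner_end (a point): centre of the liner's end face that looks towards the stop
- liner_tail (a point): centre of the liner's other end face, on the far side of the saw slot from the stop; there the liner can be pushed along cradle +y (2 to 6 N)
- cutter: yellow snap-off knife, 160 x 19 x 15 mm, lying left of the cradle; stays there. Origin under its middle
- stopwatch: black and white stopwatch, 58 mm diameter, 15 mm high, left of the cradle; stays there. Origin under its middle
- marker: felt marker, 142 x 18 x 18 mm, lying right of the cradle; stays there. Origin under its middle

How it is judged:
By the outcome, as a careful person would: the job done as asked, in the order asked, and still so for the second after the job is handed in, with the robot touching nothing.
It also fails if it takes over 54 s, if anything falls off the work surface, if the arm or the gripper's body presses on something with over 40 N, if the wrist force passes 120 N, or if a joint passes its speed limit or range.

ROBOT

A 6-joint arm with a two-finger parallel gripper is mounted at the origin on a cart in front of the work surface, level with it; the furniture and walls round the work are solid. World frame = base frame: x ahead of the robot, y to its left, z up, the work surface at z = 0. Lengths are in mm, angles in degrees, forces in N, time in s.
With the tool pointing down it reaches from about 325 to 775 mm from the base axis. Payload 9.3 kg.
Tool frame: the origin (TCP) lies midway between the tips of the shut fingers; the grasp point (between the pads) lies 19 mm behind it; z points along the fingers, y is the line along which they close (so a half turn about z gives the same grasp; the last joint's range is limited). The gripper opens to 85 mm and grips with 20 to 120 N. Pads are 22 mm wide; open, the fingers measure 114 mm over their backs; the gripper's body (76 mm by 85 mm) begins 54 mm behind the grasp point. The pads swing forward as they close: fully open they stand 13 mm farther back than shut.
Start: joints at [54.798, 14.817, 1.232, 76.415, 0, 81.257], TCP at [245.059, 492.385, 231.279] pointing down, gripper open.
Joint ranges: [-174.27, 174.27], [-52.1, 104.24], [-59.71, 78.15], [-110.17, 111.67], [-87.03, 83.33], [-180, 180]. Speed limits (degrees/s): [127.2, 127.2, 159.86, 180, 180, 180].

INTERFACE

Orientations are given as a 3x3 rotation matrix whose columns are the frame's x, y, z axes.
In Python, from plant import status, eyes, job, regions_of gives the robot as it stands. The module is installed in compiled form; this text tells all that it offers.
- The arm moves only by the tool send_rows, never from a script. Its argument "commands" is a list that holds one entry, the list of rows, each a list of 5 numbers: the shift along the tool's x, y, z in mm, then the turn about the tool's z in degrees, then the finger opening in mm, from 0 to 85.4. A call has 1 to 8 rows; each row is the pose to reach, as a shift and turn from the pose commanded when the call began, along the tool's axes at that moment; what a row does not reach only later rows make up. A row lasts 1/10 s, in which the tool goes at most 50 mm and 8.59 degrees, less where a joint would pass 70% of its speed; a pose out of reach is approached as far as the arm can. A call with a gripper value outside its range is refused whole. The fingers move at their own pace and stop on an object; "force" is the grip in N (left out, the last holds). Time passes only in rows, so rows that repeat a pose let the fingers close. It gives the time, the measured TCP pose, the force, the opening and the grip force at its end, in the units of the state.
- status.get_obs(): the state, without advancing time (a new reading comes with each control period).
- eyes.get_image(name): name is "scene" or "top" or "wrist"; returns (picture, depth): 384x512x3 uint8, blue, green, red; 384x512 float32, mm along the optical axis (not along the pixel's ray), 0 where there is no reading.
- eyes.get_calibration(name): a dict with "camera_matrix" (3x3 intrinsics, pixels), "k1" (the pictures are not rectified: a ray, as slopes to the right and down, at radius r is drawn at 1 + k1 r^2 times it, then the intrinsics apply), "origin" and "rotation" of the camera in the world. Camera axes: x right, y down, z forward; pixel columns grow to the right and rows downward; lengths in mm; the calibration is good to about 2 mm. A picture is of the moment at which its call begins: read the wrist's pose just before it. get_calibration takes no time and is no camera call; for the wrist camera it gives the pose at the moment of the call.
- job.hand_in(): hands the job in; it is judged then, once.
Trained networks look in the newest picture that a camera, given by its name, has taken for a name from the list of things; names that differ only in an ending like _2 or _b are one class to them, and where a whole thing is asked for, a point or a joint stands for the part that bears it (a point fixed in the world has none). Each returns a list of dicts, best first, with "p" (0 to 1); they miss things now and then, are a little off and sometimes report something else, mostly with a low value. They report only what shows in the picture. A call takes as long as a camera call.
- regions_of(camera, name): "mask" (384x512 bool, what is visible of it) and "centre" ([row, column] in pixels, amid what is visible of it).
The state is a dict: "t": time; "q": joint angles; "joint_velocities": joint speeds; "joint_torque": joint torques, N m; "tool_pos": TCP position; "tcp_rot": TCP orientation; "force": force on the tool from outside, world axes, zero at the start; "moment": the same for the moment, N m; "width": finger opening in mm; "grasp_force": force on a finger pad.
Only numpy, scipy, OpenCV 4.12 (cv2) and the standard library are available. Lean on these libraries where they do the work, as an engineer would, in place of code of your own. Each camera call takes 0.05 s, during which the arm holds its last target. There are 200 camera calls.

## Working session

There is one attempt and no reset: what is moved stays moved. The work goes in short steps, Python scripts to look and compute and a tool call to move; the robot and the scene stay as the last step left them, time stands still between calls to the robot, and variables do not carry over. Pictures are saved under pics/ and viewed, at most 10 in all, crops included, and the job is handed in when it is done.

Besides the shell and the picture viewer there is one more tool, called after "Request:" as name([rows], argument=value, ...), one row to a line, values as JSON. send_rows: Moves the arm, as the interface text tells. Its arguments: {"type":"object","properties":{"commands":{"type":"array","items":{"type":"array","items":{"type":"array","items":{"type":"number"}}}},"force":{"type":"number"}},"required":["commands"]}

```bash
mkdir -p pics; cat > h.py <<'E'
import numpy as np, cv2
from plant import status, eyes, job, regions_of
def world(cam,uv,depth=None,z=None,cal=None):
    c=cal or eyes.get_calibration(cam); K=np.array(c["camera_matrix"]);R=np.array(c["rotation"]);o=np.array(c["origin"])
    uv=np.atleast_2d(np.array(uv,float)); d=(uv-K[:2,2])/[K[0,0],K[1,1]]; s=d.copy()
    for _ in range(20): s=d/(1+c["k1"]*(s**2).sum(1,keepdims=True))
    r=np.c_[s,np.ones(len(s))]
    if depth is not None: return o+(r*np.reshape(depth,(-1,1)))@R.T
    w=r@R.T; return o+w*((z-o[2])/w[:,2])[:,None]
def cloud(cam,mask,D,cal=None):
    v,u=np.where(mask&(D>0)); return world(cam,np.c_[u,v],depth=D[v,u],cal=cal)
E
python3 - <<'E'
from h import *
np.set_printoptions(precision=1,suppress=True)
for cam in ["top","scene"]:
    I,D=eyes.get_image(cam); cv2.imwrite(f"pics/{cam}0.png",I)
    for n in ["cradle","knob","liner","stop_face","liner_end","liner_tail"]:
        for r in regions_of(cam,n)[:1]:
            P=cloud(cam,r["mask"],D)
            print(cam,n,round(r["p"],2),r["centre"],len(P),np.median(P,0) if len(P) else "",P.min(0) if len(P) else "",P.max(0) if len(P) else "")
s=status.get_obs();print(s["t"],s["tool_pos"],s["tcp_rot"],s["force"],s["width"])
E
```

```text
top cradle 0.89 [205.9, 296.4] 7722 [508.9 -10.4  15.1] [ 411.  -242.3   -5.5] [590.  144.7 112.2]
top liner 0.93 [219.6, 340.7] 1433 [ 469.2 -122.7   72.9] [ 442.5 -219.3   30.8] [503.1 -42.1  82.9]
top stop_face 0.76 [191.8, 293.0] 671 [526.   -5.6  71.4] [445.5 -29.5   1. ] [589.4  22.6 112.2]
top liner_end 0.56 [218.5, 341.0] 1447 [ 469.2 -123.6   72.8] [ 441.6 -219.3   13.1] [511.3 -42.1  82.9]
top liner_tail 0.61 [202.9, 296.0] 7783 [508.8 -10.8  15.1] [ 408.7 -244.7   -4.6] [594.2 144.9 112.2]
scene cradle 0.89 [232.0, 277.5] 6407 [472.4 -41.9  18.5] [ 406.7 -246.2   -2.7] [652.3 181.7 110.4]
scene knob 0.43 [189.3, 276.7] 104 [536.7  -3.1 104.6] [525.6 -14.1  -3.5] [679.3 129.4 110.4]
scene liner 0.56 [244.3, 301.8] 1494 [ 459.7 -153.6   69.5] [ 436.6 -211.3   10.7] [556.2 -44.2  86.9]
scene stop_face 0.98 [205.3, 271.5] 804 [517.1 -13.6  68.8] [442.7 -54.4  -3.5] [679.3 128.  110.4]
scene liner_end 0.58 [247.3, 303.0] 1498 [ 459.9 -153.1   69.6] [ 436.6 -211.3   10.7] [556.2 -23.8  86.9]
scene liner_tail 0.68 [246.9, 302.4] 1563 [ 459.2 -151.2   69.2] [ 428.  -211.3   13.3] [538.2 -16.6  87.9]
0.7 [245.1 492.4 231.3] [[-0.9  0.4  0. ]
 [ 0.4  0.9  0. ]
 [ 0.   0.  -1. ]] [ 0.1 -0.7 -0.5] 85.29522957289659
```

```bash
python3 -c "
import cv2,numpy as np
a=cv2.imread('pics/top0.png');b=cv2.imread('pics/scene0.png');cv2.imwrite('pics/both0.png',cv2.resize(np.vstack([a,b]),(400,600)))"
```

```text
(no output)
```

View pics/top0.png

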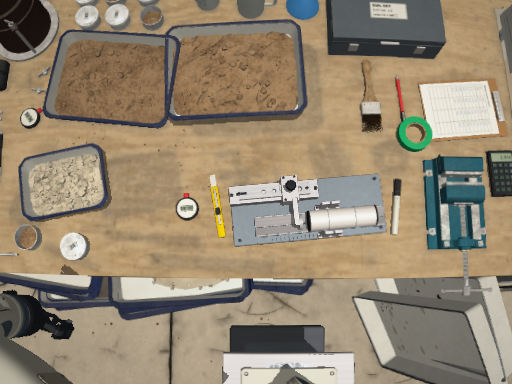

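View pics/scene0.png

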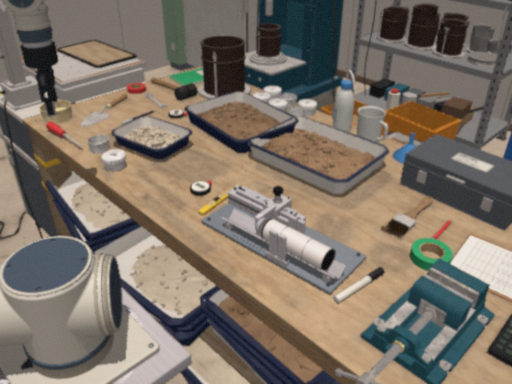

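The top view shows the cradle at about (232–385, 175–245), the knob at (290,185) and the liner from (305,219) to (380,213), with its tail to the right (world -y). Next I'll fit the cradle pose.

```bash
python3 - <<'E'
from h import *
np.set_printoptions(precision=2,suppress=True)
for cam in ["top","scene"]:
    I,D=eyes.get_image(cam)
    m=cv2.dilate(regions_of(cam,"cradle")[0]["mask"].astype(np.uint8),np.ones((5,5)))>0
    P=cloud(cam,m,D)
    b=P[(P[:,2]>7)&(P[:,2]<18)]
    print(cam,"base",cv2.minAreaRect(b[:,:2].astype(np.float32)), np.median(b[:,2]))
    k=P[P[:,2]>96]; print("knob",len(k),k.mean(0),k.min(0),k.max(0))
    r=[x for x in regions_of(cam,"liner")][0]; L=cloud(cam,r["mask"],D); L=L[L[:,2]>62]
    c=L.mean(0); u,s,vt=np.linalg.svd(L[:,:2]-c[:2]); print("liner",c,vt[0],np.degrees(np.arctan2(-vt[0][0]*np.sign(vt[0][1]),abs(vt[0][1]))),L[:,1].min(),L[:,1].max(),np.percentile(L[:,2],95))
E
```

```text
top base ((501.5675354003906, -49.79736328125), (151.8614044189453, 381.6056823730469), 5.347201347351074) 11.946513895757562
knob 91 [540.45   0.52 107.17] [529.75 -10.38  96.64] [553.12  12.28 113.44]
liner [ 471.5  -124.79   72.71] [-0.1  1. ] 5.730373002380322 -208.53399447934441 -42.58009365982241 78.67745001467031Traceback (most recent call last):
  File "<stdin>", line 5, in <module>
IndexError: list index out of range
```

```bash
cat >> h.py <<'E'
A=np.radians(5.5); C=np.array([501.6,-49.8])
CY=np.array([-np.sin(A),np.cos(A)]); CX=np.array([np.cos(A),np.sin(A)])
def crd(P): P=np.atleast_2d(P); d=P[:,:2]-C; return np.c_[d@CX,d@CY,P[:,2]]
def uncrd(x,y,z): p=C+x*CX+y*CY; return np.array([p[0],p[1],z])
def shift(target,yref=None):
    "tool shift to world target, and turn that puts tool y along the cradle's y"
    s=status.get_obs(); R=np.array(s["tcp_rot"]); d=R.T@(np.array(target)-s["tool_pos"])
    yt=R.T@np.r_[CY,0]; a=np.degrees(np.arctan2(-yt[0],yt[1]))
    return d,a
def tcp():
    s=status.get_obs(); f=np.array(s["force"])
    return s["t"],crd(s["tool_pos"])[0],"F crd",f[:2]@CX,f[:2]@CY,f[2],"w",s["width"],s["grasp_force"]
E
python3 - <<'E'
from h import *
np.set_printoptions(precision=2,suppress=True)
print(shift(uncrd(45,45,210)),status.get_obs()["tcp_rot"])
c=eyes.get_calibration("wrist");s=status.get_obs();R=np.array(s["tcp_rot"])
print(R.T@(np.array(c["origin"])-s["tool_pos"]),R.T@np.array(c["rotation"]),c["camera_matrix"])
E
```

```text
(array([-485.6 , -309.09,   21.29]), np.float64(-31.958291117926507)) [[-0.9   0.45  0.  ]
 [ 0.45  0.9  -0.  ]
 [-0.   -0.   -1.  ]]
[  81.65    0.02 -142.49] [[ 0.   -0.95 -0.32]
 [ 1.    0.    0.  ]
 [-0.   -0.32  0.95]] [[284.32   0.   257.41]
 [  0.   284.32 194.95]
 [  0.     0.     1.  ]]
```

Request:
send_rows([
  [[-40,-25,3,-6,85],[-80,-51,6,-12,85],[-120,-76,9,-18,85],[-160,-102,12,-24,85],[-200,-127,14,-30,85],[-240,-153,17,-32,85],[-280,-178,19,-32,85],[-320,-203,21,-32,85]],
])

```text
t: 1.75
tool_pos: [441.8, 166.3, 210.5]
tcp_rot: [[-0.995, -0.097, 0.001], [-0.097, 0.995, 0.0], [-0.001, 0.0, -1.0]]
force: [0.2, -0.0, -0.0]
width: 85.1
grasp_force: 0.0
```

```bash
python3 - <<'E'
from h import *
np.set_printoptions(precision=2,suppress=True)
print(shift(uncrd(45,55,200)),tcp())
E
```

```text
(array([ -83.71, -165.86,   10.52]), np.float64(0.046631673809856125)) (1.75, array([-38.85, 220.79, 210.47]), 'F crd', np.float64(0.23602504943341135), np.float64(-0.06719382128988814), np.float64(-0.04126918734264824), 'w', 85.11847664768322, 0.0)
```

Request:
send_rows([
  [[-20,-40,3,0,85],[-42,-83,6,0,85],[-63,-125,8,0,85],[-84,-166,10,0,85],[-84,-166,10,0,85],[-84,-166,10,0,85]],
])

```text
t: 2.35
tool_pos: [540.9, 10.0, 199.7]
tcp_rot: [[-0.996, -0.094, -0.001], [-0.094, 0.996, 0.0], [0.001, 0.0, -1.0]]
force: [0.2, -0.1, -0.2]
width: 85.5
grasp_force: 0.0
```

```bash
python3 - <<'E'
from h import *
np.set_printoptions(precision=2,suppress=True)
print(tcp())
cal=eyes.get_calibration("wrist"); I,D=eyes.get_image("wrist"); cv2.imwrite("pics/w1.png",I)
np.savez("w1.npz",I=I,D=D,**{k:np.array(v) for k,v in cal.items()})
for n in ["knob","stop_face","liner"]:
    for r in regions_of("wrist",n)[:2]:
        P=cloud("wrist",r["mask"],D,cal); print(n,r["p"],r["centre"],crd(P).min(0),crd(P).max(0),crd(np.median(P,0)))
        if n=="knob":
            t=P[P[:,2]>104]; print(len(t),crd(t.mean(0)),crd(t).min(0),crd(t).max(0))
E
```

```text
(2.35, array([ 44.84,  55.71, 199.75]), 'F crd', np.float64(0.17754621999389267), np.float64(-0.07884418515285904), np.float64(-0.24266394276178016), 'w', 85.46791867346353, 0.0)
knob 0.7 [195.5, 249.5] [30.28 34.71 70.13] [ 54.11  59.3  110.05] [[ 40.77  47.64 107.72]]
548 [[ 42.01  47.55 107.62]] [ 30.3   35.49 104.01] [ 54.11  59.21 110.05]
stop_face 0.96 [164.9, 245.2] [-54.84  19.32  -0.95] [ 96.29  68.45 110.05] [[24.8  41.71 70.78]]
liner 0.29 [195.4, 245.7] [30.28 35.26 69.56] [ 69.13  59.3  110.05] [[ 41.13  47.63 107.69]]
```

View pics/w1.png

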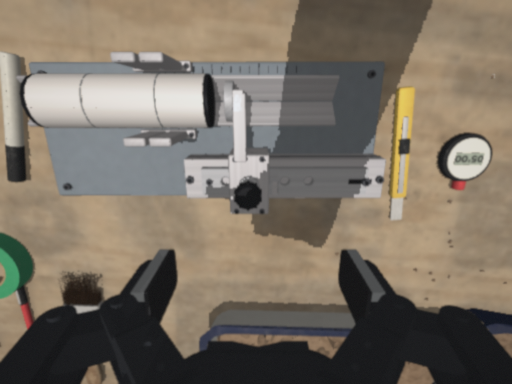

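The wrist view has cradle +y to the right. The knob is at (248,195), and the rail right of the carriage shows faint circles near (285,181) and (308,181). I'll enlarge that part.

```bash
python3 - <<'E'
import cv2,numpy as np
I=cv2.imread("pics/w1.png")[145:220,180:390]
I=np.clip(I.astype(float)*1.0,0,255).astype(np.uint8)
cv2.imwrite("pics/w1c.png",cv2.resize(I,None,fx=3.8,fy=3.8,interpolation=cv2.INTER_CUBIC))
E
```

```text
(no output)
```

View pics/w1c.png

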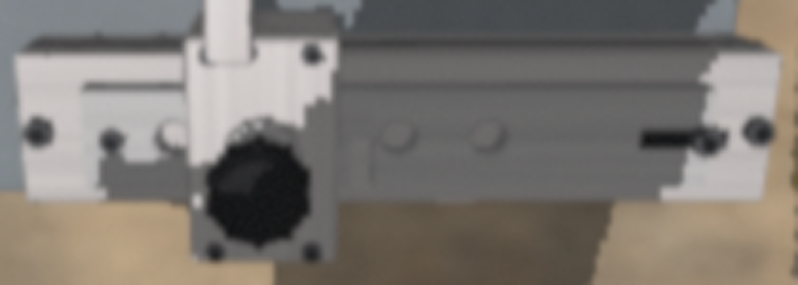

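The crop shows circles on the far plate at crop (400,135) and (488,135), and one on the near plate at (171,135). There is a plate joint at crop x of about 350–375. I'll convert these at z = 55.

```bash
python3 - <<'E'
from h import *
np.set_printoptions(precision=1,suppress=True)
z=np.load("w1.npz"); cal={k:z[k] for k in ["camera_matrix","origin","rotation"]}; cal["k1"]=float(z["k1"])
for c in [(171,135),(345,135),(352,165),(375,165),(400,135),(488,135),(20,130),(775,130)]:
    uv=[180+c[0]/3.8-.5*0,145+c[1]/3.8]; print(c,crd(world("wrist",uv,z=55,cal=cal)), z["D"][int(uv[1]),int(uv[0])])
for c in [(207,190),(308,190),(258,190)]: print(c,crd(world("wrist",[180+c[0]/3.8,145+c[1]/3.8],z=106,cal=cal)))
for c in [(188,100),(338,100)]: print(c,crd(world("wrist",[180+c[0]/3.8,145+c[1]/3.8],z=70,cal=cal)))
print(cal["origin"],crd(cal["origin"]))
E
```

```text
(171, 135) [[42.8 22.1 55. ]] 307.49564
(345, 135) [[42.9 70.1 55. ]] 298.59943
(352, 165) [[51.5 72.1 55. ]] 310.99103
(375, 165) [[51.5 78.5 55. ]] 300.1762
(400, 135) [[42.9 85.2 55. ]] 309.3363
(488, 135) [[ 42.9 109.5  55. ]] 307.10248
(20, 130) [[ 41.3 -19.3  55. ]] 341.3688
(775, 130) [[ 41.6 188.3  55. ]] 302.2038
(207, 190) [[ 41.9  36.  106. ]]
(308, 190) [[ 41.9  59.2 106. ]]
(258, 190) [[ 41.9  47.7 106. ]]
(188, 100) [[29.3 28.6 70. ]]
(338, 100) [[29.4 67.4 70. ]]
[459.8   2.5 342.3] [[-36.6  56.  342.3]]
```

Request:
send_rows([
  [[2.3,-8,10,0,60],[2.3,-8,45,0,60],[2.3,-8,80,0,60],[2.3,-8,105,0,60],[2.3,-8,116,0,60],[2.3,-8,119,0,60],[2.3,-8,119,0,60],[2.3,-8,119,0,60]],
])

```text
t: 3.35
tool_pos: [539.9, 2.7, 82.5]
tcp_rot: [[-0.995, -0.097, 0.002], [-0.097, 0.995, -0.0], [-0.002, -0.001, -1.0]]
force: [0.1, -0.1, 0.8]
width: 60.2
grasp_force: 0.0
```

```bash
python3 - <<'E'
from h import *
np.set_printoptions(precision=2,suppress=True)
print(tcp())
I,D=eyes.get_image("wrist"); cv2.imwrite("pics/w2.png",I)
E
```

```text
(3.35, array([43.17, 48.59, 82.48]), 'F crd', np.float64(0.09473927214224885), np.float64(-0.10027333617286206), np.float64(0.7691909588587639), 'w', 60.20509548172746, 0.0)
```

View pics/w2.png

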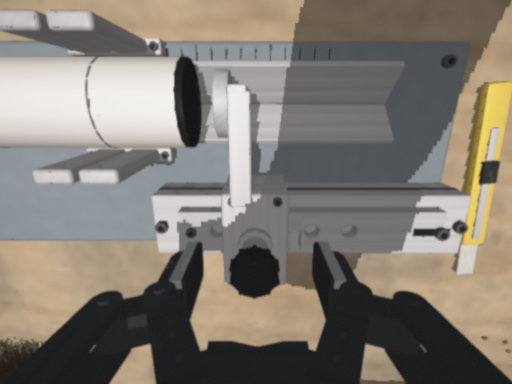

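The knob at (253,270) sits between the open fingers, which are at about x = 203 and 313. I'll close gently.

Request:
send_rows([
  [[0,-0.5,0,0,40],[0,-0.5,0,0,28],[0,-0.5,0,0,20],[0,-0.5,0,0,20],[0,-0.5,0,0,20],[0,-0.5,0,0,20]],
], force=40)

```text
t: 4.0
tool_pos: [539.6, 2.0, 81.9]
tcp_rot: [[-0.995, -0.096, 0.001], [-0.096, 0.995, -0.001], [-0.001, -0.001, -1.0]]
force: [-1.0, -2.2, 6.0]
width: 21.9
grasp_force: 39.0
```

```bash
python3 - <<'E'
from h import *
np.set_printoptions(precision=2,suppress=True)
print(tcp())
E
```

```text
(4.0, array([42.81, 47.87, 81.92]), 'F crd', np.float64(-1.181329272827253), np.float64(-2.0982126671594887), np.float64(6.00792526108923), 'w', 21.90849419768704, 38.983132985886186)
```

Request:
send_rows([
  [[0,0,-2,0,20],[0,0,-4,0,20],[0,0,-6,0,20],[0,0,-8,0,20],[0,0,-9.5,0,20],[0,0,-9.5,0,20],[0,0,-9.5,0,20]],
])

```text
t: 4.7
tool_pos: [539.3, 2.1, 90.0]
tcp_rot: [[-0.995, -0.096, -0.001], [-0.096, 0.995, -0.0], [0.001, -0.0, -1.0]]
force: [4.5, -2.2, -11.9]
width: 21.8
grasp_force: 39.6
```

```bash
python3 - <<'E'
from h import *
np.set_printoptions(precision=2,suppress=True)
print(tcp())
cal=eyes.get_calibration("wrist");I,D=eyes.get_image("wrist"); 
for r in regions_of("wrist","knob")[:1]:
    P=cloud("wrist",r["mask"],D,cal); P=P[P[:,2]>100]; print(len(P),np.percentile(P[:,2],[10,50,90]),crd(P.mean(0)))
E
```

```text
(4.7, array([42.47, 48.03, 90.03]), 'F crd', np.float64(4.298593976215603), np.float64(-2.6527659738975644), np.float64(-11.906041564804749), 'w', 21.81099177358542, 39.635397931560874)
1994 [108.6  115.7  116.68] [[ 40.03  48.2  114.28]]
```

Request:
send_rows([
  [[0,0,-1,0,20],[0,0,-1.7,0,20],[0,0,-1.7,0,20],[0,1,-1.7,0,20],[0,2,-1.7,0,20],[0,3,-1.7,0,20],[0,3,-1.7,0,20]],
])

```text
t: 5.5
tool_pos: [539.0, 5.1, 91.6]
tcp_rot: [[-0.995, -0.096, -0.001], [-0.096, 0.995, -0.0], [0.001, -0.0, -1.0]]
force: [5.0, -3.1, -12.7]
width: 22.3
grasp_force: 39.7
```

```bash
python3 - <<'E'
from h import *
np.set_printoptions(precision=2,suppress=True)
print(tcp())
E
```

```text
(5.5, array([42.45, 51.1 , 91.62]), 'F crd', np.float64(4.7320417472945975), np.float64(-3.521697996904638), np.float64(-12.733420701796593), 'w', 22.321107971921148, 39.66292715398595)
```

Request:
send_rows([
  [[0.5,5,0,0,20],[0.5,10,0,0,20],[0.5,15,0,0,20],[0.5,20,0,0,20],[0.5,25,0,0,20],[0.5,29,0,0,20],[0.5,29,0,0,20],[0.5,29,0,0,20]],
])

```text
t: 6.3
tool_pos: [536.1, 34.4, 91.7]
tcp_rot: [[-0.995, -0.097, -0.0], [-0.097, 0.995, 0.001], [0.0, 0.001, -1.0]]
force: [7.3, -0.2, -12.1]
width: 22.1
grasp_force: 39.7
```

```bash
python3 - <<'E'
from h import *
np.set_printoptions(precision=2,suppress=True)
print(tcp())
cal=eyes.get_calibration("wrist");I,D=eyes.get_image("wrist"); cv2.imwrite("pics/w3.png",I)
E
```

```text
(6.3, array([42.36, 80.48, 91.74]), 'F crd', np.float64(7.24932916045492), np.float64(-0.876403791350145), np.float64(-12.07035463492936), 'w', 22.1024536028659, 39.7455331357196)
```

View pics/w3.png

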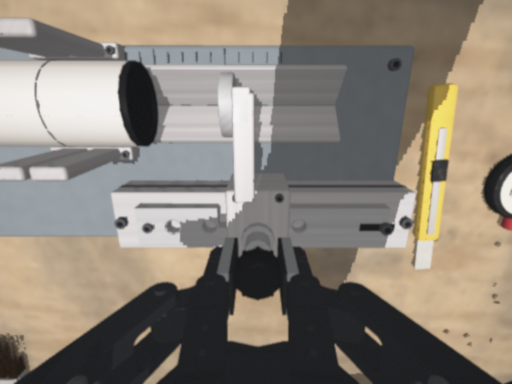

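The carriage is now at about +32.6 mm, with the second far hole visible at (298,224). I'll lower the pin onto the plate and release the knob.

Request:
send_rows([
  [[-1,0,1,0,20],[-1.2,0,2,0,20],[-1.2,0,2.5,0,20],[-1.2,0,2.5,0,30],[-1.2,0,2.5,0,30],[-1.2,0,2.5,0,30]],
])

```text
t: 6.95
tool_pos: [537.2, 34.2, 90.6]
tcp_rot: [[-0.995, -0.097, 0.001], [-0.097, 0.995, -0.0], [-0.001, -0.0, -1.0]]
force: [0.1, -1.0, -0.1]
width: 30.0
grasp_force: 0.0
```

```bash
cat > k.py <<'E'
from h import *
np.set_printoptions(precision=2,suppress=True)
print(tcp())
cal=eyes.get_calibration("wrist");I,D=eyes.get_image("wrist")
for r in regions_of("wrist","knob")[:1]:
    P=cloud("wrist",r["mask"],D,cal); P=P[P[:,2]>95]; print(r["p"],len(P),np.percentile(P[:,2],[10,50,90]),crd(P.mean(0)))
E
python3 k.py
```

```text
(6.95, array([43.5 , 80.17, 90.63]), 'F crd', np.float64(0.041626073484336334), np.float64(-1.047825649361167), np.float64(-0.124831675327471), 'w', 30.029551235438433, 0.0)
0.7 2079 [107.84 115.17 116.27] [[ 40.12  80.8  113.66]]
```

Request:
send_rows([
  [[0,1.5,0,0,30],[0,3,0,0,30],[0,3.6,0,0,30],[0,4.2,0,0,30],[0,4.8,0,0,30],[0,5.4,0,0,30],[0,6,0,0,30],[0,6,0,0,30]],
])

```text
t: 7.85
tool_pos: [536.4, 39.2, 89.8]
tcp_rot: [[-0.995, -0.096, -0.0], [-0.096, 0.995, -0.002], [0.0, -0.002, -1.0]]
force: [1.6, -5.4, -3.0]
width: 30.1
grasp_force: 3.1
```

```bash
python3 k.py
```

```text
(7.85, array([43.17, 85.27, 89.83]), 'F crd', np.float64(1.0900518328173585), np.float64(-5.513261166253365), np.float64(-2.9733664216433295), 'w', 30.148824865185244, 3.139683912959299)
0.84 2064 [107.82 114.83 115.93] [[ 40.18  82.43 113.41]]
```

Request:
send_rows([
  [[0,0.4,0,0,30],[0,0.8,0,0,30],[0,1.2,0,0,30],[0,1.5,0,0,30],[0,1.5,0,0,30]],
])

```text
t: 8.45
tool_pos: [536.1, 41.6, 89.8]
tcp_rot: [[-0.995, -0.097, -0.0], [-0.097, 0.995, -0.0], [0.0, -0.0, -1.0]]
force: [0.5, -3.5, -2.4]
width: 30.1
grasp_force: 1.8
```

```bash
python3 k.py
```

```text
(8.45, array([43.08, 87.68, 89.84]), 'F crd', np.float64(0.18364327347900078), np.float64(-3.5313579372852213), np.float64(-2.4335069989276716), 'w', 30.140355233840587, 1.7513975463680254)
0.63 1805 [101.15 107.8  108.8 ] [[ 40.02  84.96 106.4 ]]
```

The pin dropped about 7 mm. I'll back off the finger and check whether it is fully home.

Request:
send_rows([
  [[0,-1.5,0,0,30],[0,-3,0,0,34],[0,-3,0,0,38],[0,-3,0,0,38]],
])

```text
t: 8.95
tool_pos: [536.5, 38.8, 90.1]
tcp_rot: [[-0.995, -0.097, 0.0], [-0.097, 0.995, 0.0], [-0.0, 0.0, -1.0]]
force: [-0.2, -0.1, -0.2]
width: 37.7
grasp_force: 0.0
```

```bash
python3 k.py
```

```text
(8.95, array([43.19, 84.86, 90.09]), 'F crd', np.float64(-0.23024834546562528), np.float64(-0.09658495792186839), np.float64(-0.213093562944297), 'w', 37.73851247004025, 0.0)
0.69 1854 [100.63 107.75 108.78] [[ 40.08  84.74 106.26]]
```

Request:
send_rows([
  [[0,0,-10,0,38],[0,0,-40,0,38],[0,0,-75,0,38],[20,-40,-75,0,0],[40,-85,-75,0,0],[60,-130,-75,0,0],[80,-175,-75,0,0],[80,-220,-75,0,0]],
], force=40)

```text
t: 9.85
tool_pos: [476.1, -189.4, 166.3]
tcp_rot: [[-0.995, -0.096, 0.001], [-0.096, 0.995, -0.0], [-0.0, -0.0, -1.0]]
force: [1.9, 0.3, 0.6]
width: 0.2
grasp_force: 0.0
```

Request:
send_rows([
  [[0,-30,0,0,0],[0,-52,0,0,0],[0,-52,0,0,0],[0,-52,0,0,0]],
])

```text
t: 10.25
tool_pos: [482.9, -239.8, 165.3]
tcp_rot: [[-0.995, -0.096, -0.0], [-0.096, 0.995, 0.0], [-0.0, 0.0, -1.0]]
force: [0.2, 0.0, 0.1]
width: 0.0
grasp_force: 0.0
```

```bash
python3 - <<'E'
from h import *
np.set_printoptions(precision=2,suppress=True)
print(tcp())
I,D=eyes.get_image("top")
m=[r for r in regions_of("top","stop_face") if r["p"]>.3][0]["mask"]
m=cv2.dilate(m.astype(np.uint8),np.ones((5,5)))>0
P=cloud("top",m,D); k=P[P[:,2]>96]; print("knob",len(k),crd(k.mean(0)),np.percentile(k[:,2],[50,90,100]))
cal=eyes.get_calibration("wrist");I,D=eyes.get_image("wrist"); cv2.imwrite("pics/w4.png",I)
for n in ["liner","marker"]:
  for r in regions_of("wrist",n)[:1]:
    P=crd(cloud("wrist",r["mask"],D,cal)); print(n,r["p"],np.percentile(P,[0,2,50,98,100],axis=0))
E
```

```text
(10.25, array([ -36.85, -187.38,  165.29]), 'F crd', np.float64(0.17018452650402488), np.float64(0.030914758598703004), np.float64(0.1331346169163496), 'w', 0.037834174960948166, 0.0)
knob 92 [[ 43.5   83.64 107.18]] [107.49 111.28 113.81]
marker 0.65 [[ -85.97 -241.86   -1.65]
 [ -83.52 -238.27    0.72]
 [ -22.2  -219.21   15.7 ]
 [  49.97 -201.34   18.01]
 [  60.64 -198.92   18.91]]
```

View pics/w4.png

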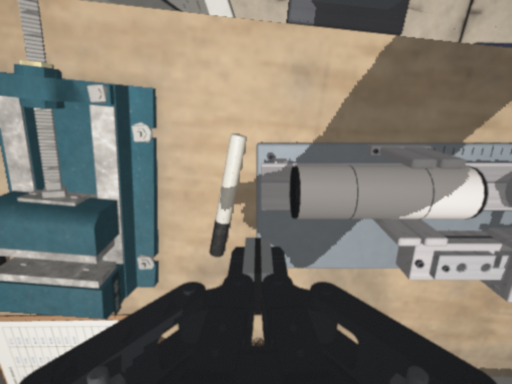

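The closed fingers at (258,245) sit in front of the tail end, which is at about (297,190). The marker at (230,195) is left of them and low. Top-view knob height matches the start value (107.18 against 107.17), so the pin is home.

```bash
python3 - <<'E'
from h import *
np.set_printoptions(precision=2,suppress=True)
cal=eyes.get_calibration("wrist");I,D=eyes.get_image("wrist")
P=crd(cloud("wrist",np.ones(D.shape,bool),D,cal)); 
q=P[(P[:,2]>60)&(P[:,2]<85)&(abs(P[:,0]+37)<12)&(P[:,1]<-100)&(P[:,1]>-200)]; print(np.percentile(q[:,1],[0,.5,2,5]),np.percentile(q[:,2],[50,95]))
T=crd(cloud("top",np.ones(D.shape,bool),eyes.get_image("top")[1])); q=T[(T[:,2]>60)&(T[:,2]<85)&(abs(T[:,0]+37)<12)]; print(np.percentile(q[:,1],[0,2,50,98]))
q=P[(P[:,2]>60)&(P[:,2]<85)&(P[:,1]<-100)&(P[:,1]>-150)]; print(np.percentile(q[:,0],[0,1,50,99,100]))
E
```

```text
[-153.61 -153.53 -153.04 -151.47] [75.63 77.14]
[-156.45 -152.39  -61.97   77.68]
[-60.39 -60.03 -42.69 -16.3  -15.06]
```

Request:
send_rows([
  [[0,0,30,0,0],[0,0,65,0,0],[0,0,95,0,0],[0,0,110,0,0],[0,0,114,0,0],[0,0,114,0,0]],
])

```text
t: 11.2
tool_pos: [483.1, -239.5, 50.9]
tcp_rot: [[-0.995, -0.097, -0.001], [-0.097, 0.995, 0.0], [0.0, 0.0, -1.0]]
force: [-0.0, 0.3, 0.2]
width: 0.3
grasp_force: 0.0
```

Request:
send_rows([
  [[0,4,0,0,0],[0,8,0,0,0],[0,12,0,0,0],[0,15,0,0,0],[0,18,0,0,0],[0,21,0,0,0],[0,24,0,0,0],[0,24,0,0,0]],
])

```text
t: 12.0
tool_pos: [480.9, -215.8, 51.2]
tcp_rot: [[-0.995, -0.097, 0.0], [-0.097, 0.995, -0.0], [-0.0, -0.0, -1.0]]
force: [0.2, -1.3, 0.5]
width: 0.1
grasp_force: 0.5
```

```bash
cat > l.py <<'E'
from h import *
np.set_printoptions(precision=2,suppress=True)
print(tcp())
T=crd(cloud("top",np.ones((384,512),bool),eyes.get_image("top")[1]))
for x in (-44,-30):
  q=T[(T[:,2]>65)&(T[:,2]<82)&(abs(T[:,0]-x)<5)]; y=np.sort(q[:,1]); g=np.diff(y); i=np.argsort(g)[-2:]; print(x,y[0],y[-1],[(y[j],y[j+1]) for j in sorted(i)])
E
python3 l.py
```

```text
(12.0, array([ -36.52, -163.26,   51.17]), 'F crd', np.float64(0.10422815320376361), np.float64(-1.2960132541164788), np.float64(0.5325461444015913), 'w', 0.13602454930946736, 0.5128385871648788)
-44 -151.37727599313257 79.5398720787478 [(np.float64(-151.37727599313257), np.float64(-147.82916984692554)), (np.float64(14.363362337695708), np.float64(62.91376252890451))]
-30 -430.5159403236296 81.26016069046123 [(np.float64(-387.53000852530084), np.float64(-115.53041618866479)), (np.float64(14.240075519865805), np.float64(61.78278646257989))]
```

Request:
send_rows([
  [[0,4,0,0,0],[0,9,0,0,0],[0,14,0,0,0],[0,19,0,0,0],[0,24,0,0,0],[0,29,0,0,0],[0,33,0,0,0],[0,36,0,0,0]],
])

```text
t: 12.85
tool_pos: [477.3, -179.7, 51.1]
tcp_rot: [[-0.995, -0.097, 0.0], [-0.097, 0.995, -0.0], [-0.0, -0.0, -1.0]]
force: [1.0, -4.3, 2.9]
width: -0.0
grasp_force: 2.2
```

Request:
send_rows([
  [[0,1,0,0,0],[0,2,0,0,0],[0,3,0,0,0],[0,4,0,0,0],[0,5,0,0,0],[0,5,0,0,0]],
])

```text
t: 13.45
tool_pos: [476.8, -175.1, 51.0]
tcp_rot: [[-0.995, -0.097, 0.0], [-0.097, 0.995, -0.0], [-0.0, -0.0, -1.0]]
force: [0.4, -4.6, 3.1]
width: -0.3
grasp_force: 2.2
```

```bash
python3 l.py;  python3 - <<'E'
from h import *
I,D=eyes.get_image("wrist"); cv2.imwrite("pics/w5.png",I)
E
```

```text
(13.45, array([ -36.65, -122.34,   51.02]), 'F crd', np.float64(-0.07107401275152053), np.float64(-4.5697970741292835), np.float64(3.06993327800495), 'w', -0.2668242089200006, 2.2210514545440674)
-44 -99.03944581734382 79.50510020897627 [(np.float64(-99.03944581734382), np.float64(-96.70183115072102)), (np.float64(54.57814744422754), np.float64(62.75107963315952))]
-30 -429.60094304603854 81.24247816045704 [(np.float64(-364.41312516017376), np.float64(-74.79096188481292)), (np.float64(55.38171652297319), np.float64(61.67235907778304))]
```

View pics/w5.png

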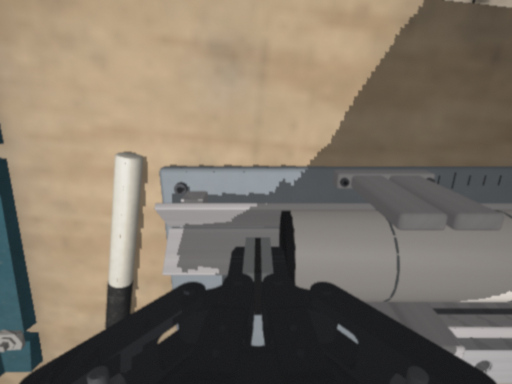

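The closed finger tip (258,255) bears on the tail plug (288,250). The top view gives about 7 mm of gap left, so I'll creep.

Request:
send_rows([
  [[0,1,0,0,0],[0,2,0,0,0],[0,3,0,0,0],[0,4,0,0,0],[0,4,0,0,0]],
])

```text
t: 14.05
tool_pos: [476.4, -171.1, 51.0]
tcp_rot: [[-0.995, -0.097, 0.0], [-0.097, 0.995, -0.0], [-0.0, -0.0, -1.0]]
force: [0.1, -4.6, 2.1]
width: -0.1
grasp_force: 2.3
```

Request:
send_rows([
  [[0,0.4,0,0,0],[0,0.8,0,0,0],[0,1,0,0,0]],
])

```text
t: 14.35
tool_pos: [476.4, -170.3, 51.0]
tcp_rot: [[-0.995, -0.096, 0.0], [-0.096, 0.995, -0.0], [-0.0, -0.0, -1.0]]
force: [1.5, -4.8, 3.5]
width: 0.0
grasp_force: 2.7
```

```bash
python3 l.py
```

```text
(14.35, array([ -36.64, -117.53,   51.05]), 'F crd', np.float64(0.9947078072079563), np.float64(-4.927937612862397), np.float64(3.4760069742924578), 'w', 0.04574124361772876, 2.6549644768238068)
-44 -93.27584475802858 79.62214868555705 [(np.float64(-92.42933022541749), np.float64(-89.23647268494223)), (np.float64(59.31861430944855), np.float64(62.7472036136983))]
-30 -431.5959162839376 80.94302442840231 [(np.float64(-369.6295692866255), np.float64(-363.3115918803193)), (np.float64(-363.3115918803193), np.float64(-69.97890630783344))]
```

Request:
send_rows([
  [[0,0.4,0,0,0],[0,0.8,0,0,0],[0,0.8,0,0,0]],
])

```text
t: 14.7
tool_pos: [476.3, -169.5, 51.0]
tcp_rot: [[-0.995, -0.096, 0.0], [-0.096, 0.995, -0.0], [-0.0, -0.0, -1.0]]
force: [1.2, -5.6, 2.9]
width: 0.3
grasp_force: 2.5
```

Request:
send_rows([
  [[0,0.4,0,0,0],[0,0.7,0,0,0],[0,0.7,0,0,0]],
])

```text
t: 15.0
tool_pos: [476.3, -169.1, 51.1]
tcp_rot: [[-0.995, -0.096, 0.0], [-0.096, 0.995, -0.001], [-0.0, -0.001, -1.0]]
force: [0.4, -6.4, 2.7]
width: -0.2
grasp_force: 3.4
```

Request:
send_rows([
  [[0,0.3,0,0,0],[0,0.4,0,0,0],[0,0.4,0,0,0]],
])

```text
t: 15.3
tool_pos: [476.3, -168.8, 51.1]
tcp_rot: [[-0.995, -0.096, 0.0], [-0.096, 0.995, -0.001], [-0.0, -0.001, -1.0]]
force: [0.6, -7.1, 2.3]
width: -0.1
grasp_force: 3.8
```

```bash
python3 l.py; python3 - <<'E'
from h import *
I,D=eyes.get_image("top"); cv2.imwrite("pics/t6.png",cv2.resize(I[165:255,220:400],None,fx=4.4,fy=4.4,interpolation=cv2.INTER_CUBIC))
E
```

```text
(15.3, array([ -36.63, -116.07,   51.08]), 'F crd', np.float64(-0.06114813166042732), np.float64(-7.146263745088998), np.float64(2.2836835851957282), 'w', -0.12244643046094143, 3.7710021436214447)
-44 -92.5859758331545 81.59388515186176 [(np.float64(-85.80529999974219), np.float64(-83.02768235220124)), (np.float64(-82.5034256837734), np.float64(-80.08374110557793))]
-30 -429.6388183392593 81.0852368177163 [(np.float64(-361.38768968952263), np.float64(-355.5673104267899)), (np.float64(-353.909468648619), np.float64(-68.31214325188833))]
```

View pics/t6.png

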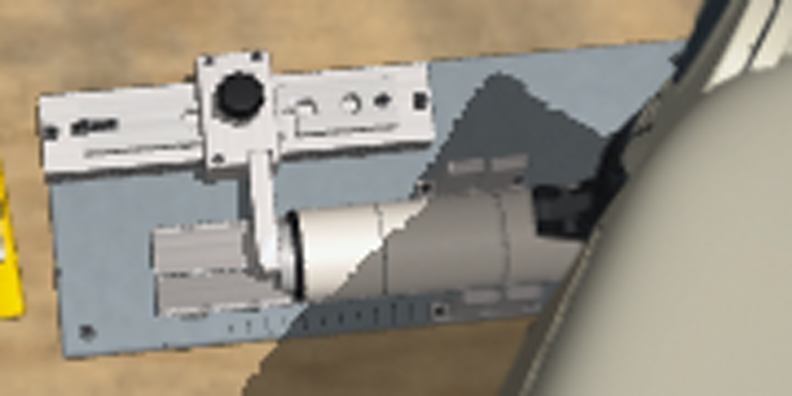

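The end plug at crop (296,255) now appears to touch the stop disc, and the force is rising. I'll confirm with one more small step.

Request:
send_rows([
  [[0,0,0,0,0],[0,0,0,0,0]],
])

```text
t: 15.6
tool_pos: [476.3, -168.9, 51.1]
tcp_rot: [[-0.995, -0.096, 0.0], [-0.096, 0.995, -0.001], [-0.0, -0.001, -1.0]]
force: [0.7, -6.7, 2.5]
width: -0.0
grasp_force: 3.8
```

Request:
send_rows([
  [[0,0.2,0,0,0],[0,0.3,0,0,0],[0,0.3,0,0,0],[0,0.3,0,0,0]],
])

```text
t: 16.0
tool_pos: [476.2, -168.6, 51.0]
tcp_rot: [[-0.995, -0.096, 0.0], [-0.096, 0.995, -0.001], [-0.0, -0.001, -1.0]]
force: [1.3, -8.5, 2.8]
width: -0.0
grasp_force: 3.8
```

Force is 8.5 N, about liner friction plus carriage friction, so it is touching. I'll retreat.

Request:
send_rows([
  [[0,-2,0,0,0],[0,-8,0,0,0],[0,-18,0,0,0],[0,-28,0,0,0],[0,-30,-20,0,0],[0,-30,-60,0,0],[0,-30,-110,0,0],[0,-30,-150,0,0]],
])

```text
t: 16.8
tool_pos: [479.0, -198.5, 203.3]
tcp_rot: [[-0.995, -0.096, 0.001], [-0.096, 0.995, -0.0], [-0.001, -0.0, -1.0]]
force: [0.5, 0.2, 0.2]
width: 0.1
grasp_force: 0.0
```

Request:
send_rows([
  [[0,-40,0,0,0],[0,-80,0,0,0],[0,-120,0,0,0],[0,-120,0,0,0]],
])

```text
t: 17.2
tool_pos: [490.5, -322.1, 199.9]
tcp_rot: [[-0.996, -0.093, -0.0], [-0.093, 0.996, -0.0], [0.0, -0.0, -1.0]]
force: [0.8, -0.3, -0.4]
width: -0.3
grasp_force: 0.0
```

```bash
python3 l.py; python3 - <<'E'
from h import *
np.set_printoptions(precision=2,suppress=True)
I,D=eyes.get_image("top"); cv2.imwrite("pics/t7.png",cv2.resize(I[165:255,170:420],None,fx=3.2,fy=3.2,interpolation=cv2.INTER_CUBIC))
m=[r for r in regions_of("top","stop_face") if r["p"]>.3][0]["mask"]
m=cv2.dilate(m.astype(np.uint8),np.ones((5,5)))>0
P=cloud("top",m,D); k=P[P[:,2]>96]; print("knob",len(k),crd(k.mean(0)),np.percentile(k[:,2],[50,90,100]))
E
```

```text
(17.2, array([ -37.17, -269.96,  199.91]), 'F crd', np.float64(0.7443760445265332), np.float64(-0.3845965829672593), np.float64(-0.4303500015986289), 'w', -0.2586421413612948, 0.0)
-44 -102.59088288214194 81.64959316765874 [(np.float64(-25.835290875404997), np.float64(-23.5823704352227)), (np.float64(68.00977879594036), np.float64(70.15714989544779))]
-30 -102.27418538564879 81.26168999035347 [(np.float64(-39.14991331349396), np.float64(-36.94280013909629)), (np.float64(73.69164178544084), np.float64(75.8817544635204))]
knob 94 [[ 43.57  84.07 107.47]] [107.98 111.42 113.71]
```

View pics/t7.png

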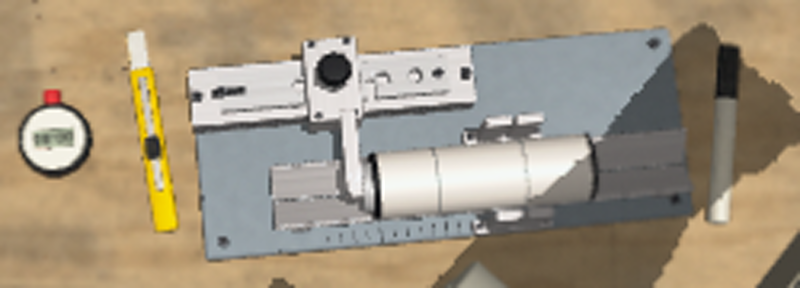

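The liner end (372,185) lies against the stop disc and its tail (595,165) is past the guides. The pin is home at the next hole and the tools have not moved. I'll hand in.

```bash
python3 -c "
from plant import job; print(job.hand_in())"
```

```text
the job is handed in; nothing more can be done
None
```

I handed the job in: the stop is pinned in the next longer hole, about 37 mm on, and the liner lies through the saw guides against the stop (8.5 N peak at the tail, friction included); the tools look undisturbed, and the verdict was not shown.

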